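Pin down the cover of a substrate fixture

TASK

The cover of the substrate fixture is held by two locating pins and only one of them is in. Take the other pin with the plain round grip out of the pin rest and put it down through the open bush of the cover, into the bore hidden underneath, until its flange sits fully home on the bush; then let go. Leave the pin with the T-bar handle standing in the rest.

Things in the scene. Friction and masses are not known exactly. Their poses are not given: they have to be found in the camera images.
- round_pin_grip (a point): Loose locating pin with a plain round grip, upright in one of the rest's two holes (either). Point: centre of its black grip, a cylinder 24 mm wide, 50 mm tall; z up along the pin. Below: steel flange 50 mm wide, 6 mm thick (25 to 31 mm below the point), then a shaft 14 mm wide, 45 mm long, with tapered tip (76 mm below the point). About 0.14 kg. Lift it 50 mm to clear the rest.
- tbar_pin_grip (a point): The wrong pin, to be left alone, loose in the rest's other hole, 100 mm away: same shaft and flange, but a steel stem 12 mm wide with a level black bar on top, 64 mm long, 14 mm thick, roughly square to the row of the two pins. Point: on the stem, 25 mm above the flange, 18 mm below the bar's centre; z up.
- pin_rest: Pin rest, fixed: aluminium plate 64 x 170 mm, top 50 mm above the bench, on two end legs. Origin: centre of its footprint at bench level; y along its length. Two holes 20 mm wide at y = +50 and -50 mm, a pin hanging by its flange in each.
- open_bush_mouth (a point): The open steel bush on the fixture's cover, a fixed flared funnel 12 mm tall. Point: centre of its mouth at the rim, 48 mm above the bench; z up. Mouth 40 mm wide inside (48 outside), narrowing to 22 mm; below it the bore, 24 mm wide, ends 46 mm below the point. With the pin home its flange lies on the rim and its grip's centre is 31 mm above the point.
- fixture: Substrate fixture, fixed: aluminium base 100 x 190 x 30 mm under a 6 mm dark steel cover frame with a window over a white plate. Origin: centre of its underside; y along its length. Bushes stand at y = +60 and -60 mm: one is open, the other (either end) already holds a fixed pin with the same round grip, its top 104 mm above the bench.
Things that resemble listed ones, but are neither listed nor needed, are in the scene too. Leave any green look-alike of the part that bears round_pin_grip alone.

How it is judged:
By the outcome, as a careful person would: the job done as asked, in the order asked, and still so for the second after the job is handed in, with the robot touching nothing.
It also fails if it takes over 40 s, if anything falls off the work surface, if the arm or the gripper's body presses on something with over 40 N, if the wrist force passes 120 N, or if a joint passes its speed limit or range.

ROBOT

A 6-joint arm with a two-finger parallel gripper is mounted at the origin on a cart in front of the work surface, level with it; the furniture and walls round the work are solid. World frame = base frame: x ahead of the robot, y to its left, z up, the work surface at z = 0. Lengths are in m, angles in rad, forces in N, time in s.
With the tool pointing down it reaches from about 0.325 to 0.775 m from the base axis. Payload 9.3 kg.
Tool frame: the origin (TCP) lies on the mounting face of the last link; the fingertips stand 173 mm ahead of it and the grasp point (between the pads) lies 155 mm ahead of it (env.tcp_to_grasp is the distance from the TCP to the grasp point, in m); y points along the fingers, x is the direction in which the jaws open and shut, and the axes are right-handed (so a half turn about y gives the same grasp; the last joint's range is limited). The gripper opens to 85 mm and grips with 20 to 120 N. Pads are 22 mm wide; open, the fingers measure 114 mm over their backs; the gripper's body (76 mm by 85 mm) begins 54 mm behind the grasp point. The pads swing forward as they close: fully open they stand 13 mm farther back than shut.
Start: joints at [1.183, 0.259, 0.021, 1.334, 0, 1.418], TCP at [0.128, 0.535, 0.405] pointing down, gripper open.
Joint ranges: [-3.04, 3.04], [-0.91, 1.82], [-1.04, 1.36], [-1.92, 1.95], [-1.52, 1.45], [-3.14, 3.14]. Speed limits (rad/s): [2.22, 2.22, 2.79, 3.14, 3.14, 3.14].

INTERFACE

Orientations are given as a unit quaternion [w, x, y, z].
In Python, from workcell import env gives the robot as it stands. The module is installed in compiled form; this text tells all that it offers.
- The arm moves only by the tool drive_tool, never from a script. Its argument "moves" is a list of rows, each an object with "travel": the shift along the tool's x, y, z in mm, a list of three; "turn": the turn, a rotation vector about the tool's x, y, z in rad, a list of three; "fingers": the finger opening in mm, from 0 to 85.4. A call has 1 to 10 rows; each row shifts and turns the pose as measured when the row begins, along the tool's axes as they then stand; what a row does not reach is not made up. A row lasts 1/8 s, in which the tool goes at most 62.5 mm and 10.7 degrees, less where a joint would pass 70% of its speed; a pose out of reach is approached as far as the arm can. A call with a gripper value outside its range is refused whole. The fingers move at their own pace and stop on an object; "newtons" is the grip in N (left out, the last holds). Time passes only in rows, so rows that do not move let the fingers close. It gives the time, the measured TCP pose, the force and the opening at its end, in the units of the state.
- env.get_state(): the state, without advancing time (a new reading comes with each control period).
- env.capture(name): name is "scene" or "top" or "wrist"; returns the picture (400x640x3 uint8, red, green, blue); there is no depth.
- env.camera_info(name): a dict with "K" (3x3 intrinsics, pixels), "T" (4x4, takes a point from camera to world coordinates); the wrist camera has in their place "tool_from_camera" (4x4, takes a point from camera to tool coordinates, whose origin is the TCP and whose axes are the tool frame's). Camera axes: x right, y down, z forward; pixel columns grow to the right and rows downward; lengths in m; the calibration is good to about 2 mm. A picture is of the moment at which its call begins: read the wrist's pose just before it. camera_info takes no time and is no camera call.
- env.close_job(): hands the job in, once; it reports no verdict.
The state is a dict: "clock": time; "joint_positions": joint angles; "dq": joint speeds; "joint_efforts": joint torques, N m; "tcp_pos": TCP position; "tcp_rot": TCP orientation; "force": force on the tool from outside, world axes, zero at the start; "wrist_torque": the same for the moment, N m; "opening": finger opening in m.
Only numpy, scipy, OpenCV 4.12 (cv2) and the standard library are available. Lean on these libraries where they do the work, as an engineer would, in place of code of your own. Each camera call takes 0.05 s, during which the arm holds its last target.

## Working session

There is one attempt and no reset: what is moved stays moved. The work goes in short steps, Python scripts to look and compute and a tool call to move; the robot and the scene stay as the last step left them, time stands still between calls to the robot, and variables do not carry over. Pictures are saved under pics/ and viewed, and the job is handed in when it is done.

Besides the shell and the picture viewer there is one more tool, called after ">>>" by a JSON object that holds its "method" and its "body". drive_tool: Moves the arm, as the interface text tells. Its arguments: {"type":"object","properties":{"moves":{"type":"array"},"newtons":{"type":"number"}},"required":["moves"]}

```bash
mkdir -p pics; python3 - <<'E'
from workcell import env
import cv2
s=env.get_state();print(s)
for n in("scene","top","wrist"):
    cv2.imwrite(f"pics/{n}0.png",env.capture(n)[:,:,::-1]); print(n,env.camera_info(n))
E
```

```text
{'clock': 0.0, 'joint_positions': array([1.18342948e+00, 2.59182439e-01, 2.07625347e-02, 1.33368662e+00,
       4.92417974e-05, 1.41823580e+00]), 'dq': array([ 0.00093517,  0.00033291,  0.00269894, -0.00037896,  0.00080739,
       -0.00169741]), 'joint_efforts': array([ 9.62800527e-05, -5.55645239e+01,  3.44530034e+01,  1.41332333e-02,
       -1.60662530e-04,  4.23813560e-06]), 'tcp_pos': array([0.12791839, 0.53486593, 0.40407162]), 'tcp_rot': array([-0.55491161,  0.55533797,  0.43757953, -0.43840278]), 'force': array([-0.15212592,  0.12125104,  0.72927248]), 'wrist_torque': array([-0.04213693,  0.05644552, -0.01212599]), 'opening': 0.08521097477081917}
scene {'K': array([[517.09072535,   0.        , 312.96818307],
       [  0.        , 517.09072535, 190.32711351],
       [  0.        ,   0.        ,   1.        ]]), 'T': array([[ 8.26546865e-01, -2.83502587e-01,  4.86257712e-01,
         7.87018919e-04],
       [-5.62861649e-01, -4.20379737e-01,  7.11665399e-01,
        -6.59956264e-01],
       [ 2.65390731e-03, -8.61920622e-01, -5.07036288e-01,
         5.77913425e-01],
       [ 0.
[... 320 characters left out ...]
931293,  0.02262217, -0.02935825,  0.07387492],
       [ 0.02710086, -0.0943429 , -0.99517082,  1.08401191],
       [ 0.        ,  0.        ,  0.        ,  1.        ]])}
wrist {'K': array([[321.070563  ,   0.        , 320.56419226],
       [  0.        , 321.070563  , 196.37380689],
       [  0.        ,   0.        ,   1.        ]]), 'tool_from_camera': array([[ 9.99999989e-01, -1.04417058e-04, -1.09664198e-04,
         7.85711598e-04],
       [ 7.18403994e-05, -3.10371443e-01,  9.50615360e-01,
         3.14547795e-02],
       [-1.33297094e-04, -9.50615357e-01, -3.10371432e-01,
         7.78600194e-02],
       [ 0.00000000e+00,  0.00000000e+00,  0.00000000e+00,
         1.00000000e+00]])}
```

View pics/scene0.png

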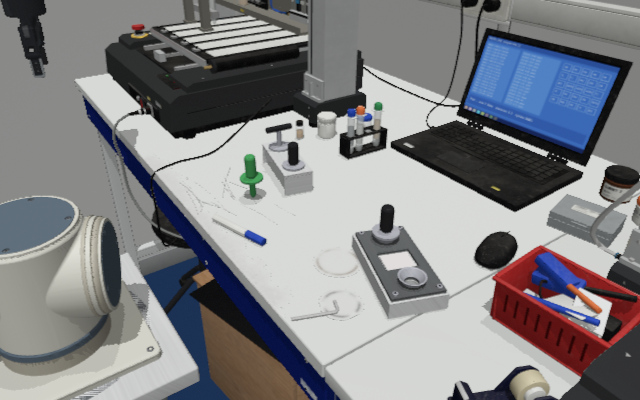

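View pics/top0.png

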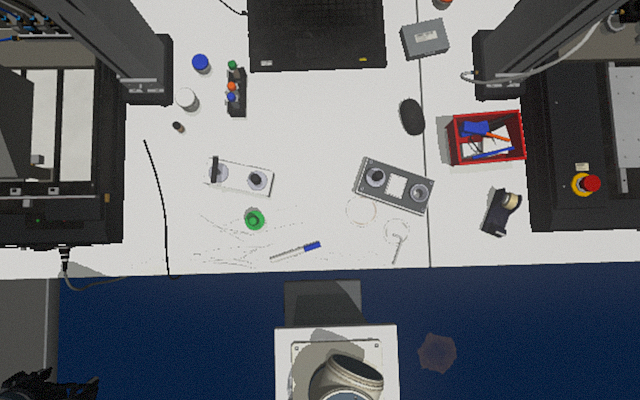

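View pics/wrist0.png

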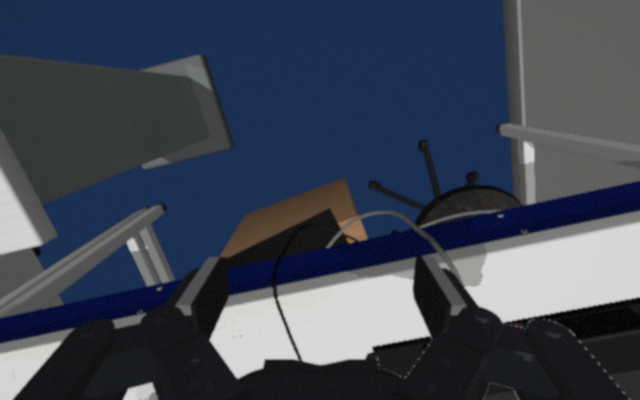

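Scene/top: candidates for the grip are the black round pin in the rest (scene 293,154; top 256,180), the T‑bar pin (scene 279,133; top 216,170), the green look‑alike (scene 250,167; top 254,218) and the fixed pin in the fixture (scene 387,217; top 376,177). I choose the black round one in the rest. The open bush is at scene (411,278), top (419,192). The pose reading shows that tool y points down along the fingers.

```bash
python3 - <<'E'
import cv2,numpy as np
s=cv2.imread("pics/scene0.png");t=cv2.imread("pics/top0.png")
a=cv2.resize(s[115:215,235:335],None,fx=4,fy=4,interpolation=cv2.INTER_CUBIC)
b=cv2.resize(s[200:300,350:450],None,fx=4,fy=4,interpolation=cv2.INTER_CUBIC)
cv2.imwrite("pics/c1.png",np.hstack([a,b]))
a=cv2.resize(t[145:235,195:285],None,fx=4.44,fy=4.44,interpolation=cv2.INTER_CUBIC)
b=cv2.resize(t[145:235,350:440],None,fx=4.44,fy=4.44,interpolation=cv2.INTER_CUBIC)
cv2.imwrite("pics/c2.png",np.hstack([a,b]))
E
```

```text
(no output)
```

View pics/c1.png

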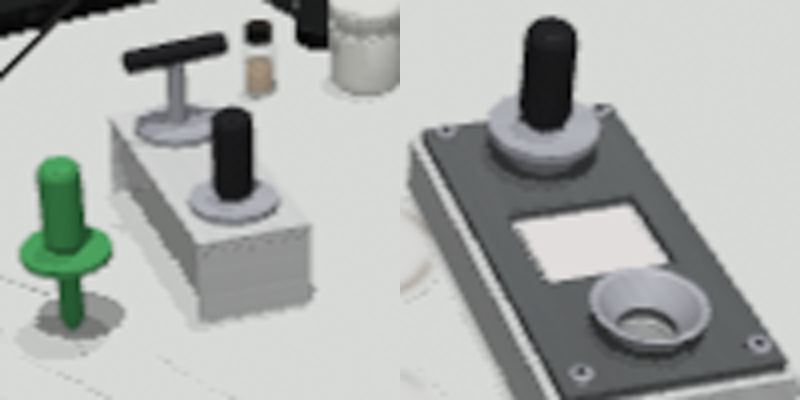

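View pics/c2.png

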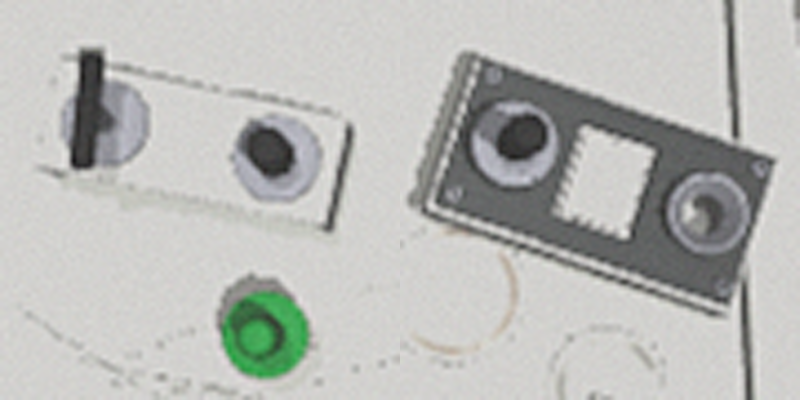

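```bash
cat > h.py <<'E'
from workcell import env
import numpy as np
from scipy.spatial.transform import Rotation as R
def TK(n,s=None):
    i=env.camera_info(n)
    if n!="wrist": return i["K"],i["T"]
    T=np.eye(4);q=s["tcp_rot"];T[:3,:3]=R.from_quat([q[1],q[2],q[3],q[0]]).as_matrix();T[:3,3]=s["tcp_pos"]
    return i["K"],T@i["tool_from_camera"]
def ray(n,px,z,s=None):
    K,T=TK(n,s);d=T[:3,:3]@np.linalg.solve(K,[px[0],px[1],1]);return (T[:3,3]+d*(z-T[2,3])/d[2]).round(4)
def proj(n,p,s=None):
    K,T=TK(n,s);c=np.linalg.inv(T)@np.append(p,1);u=K@c[:3];return (u[:2]/u[2]).round(1)
def go(target,s,phi=None):
    "local travel for TCP target; phi yaw error"
    q=s["tcp_rot"];M=R.from_quat([q[1],q[2],q[3],q[0]]).as_matrix();return M.T@(np.array(target)-s["tcp_pos"])*1e3
E
python3 - <<'E'
from h import *
print("flange",ray("top",(257.4,180.4),.056),ray("scene",(293.5,164.5),.056))
print("tbar fl",ray("top",(218.9,172.9),.056),ray("scene",(278.5,146.5),.056))
print("bush",ray("top",(419.4,192.7),.048),ray("scene",(412.5,276),.048))
print("fixed flange top",ray("top",(466.,0),.054), ray("top",(350+114/4.44,145+143/4.44),.054),ray("scene",(350+145/4,200+132/4),.054))
print("griptop",ray("top",(195+269/4.44,145+152/4.44),.106))
E
```

```text
flange [0.5284 0.1917 0.056 ] [0.5286 0.1878 0.056 ]
tbar fl [0.5496 0.2887 0.056 ] [0.548  0.2835 0.056 ]
bush [ 0.4883 -0.223   0.048 ] [ 0.4891 -0.2244  0.048 ]
fixed flange top [ 1.0057 -0.3735  0.054 ] [ 0.5302 -0.1103  0.054 ] [ 0.5267 -0.1184  0.054 ]
griptop [0.525  0.1903 0.106 ]
```

```bash
python3 - <<'E'
from h import *
s=env.get_state();print(go([.528,.190,.39],s), s["clock"])
E
```

```text
[-242.33733317   14.38579626 -469.30712563] 0.15
```

Travel first in part, to see how it tracks.

>>> {"method": "drive_tool", "body": {"moves": [{"travel":[-24,0,-47],"turn":[0,0,0],"fingers":85},{"travel":[-24,0,-47],"turn":[0,0,0],"fingers":85},{"travel":[-24,0,-47],"turn":[0,0,0],"fingers":85},{"travel":[-24,0,-47],"turn":[0,0,0],"fingers":85}]}}

```text
clock: 0.65
tcp_pos: [0.2903, 0.3964, 0.4028]
tcp_rot: [-0.553, 0.554, 0.439, -0.441]
force: [-0.2, 0.4, -0.4]
opening: 0.0852
```

```bash
python3 - <<'E'
from h import *
s=env.get_state();print(go([.528,.190,.39],s), s["clock"],s["tcp_pos"],s["joint_positions"],s["tcp_rot"])
E
```

```text
[-147.45449968   12.87074541 -278.13644685] 0.65 [0.29031797 0.39642719 0.40278419] [ 7.67854615e-01  1.60165964e-01 -1.12189913e-01  1.30113259e+00
 -5.13166767e-04  9.95404764e-01] [-0.55325946  0.55380356  0.43907221 -0.44093217]
```

>>> {"method": "drive_tool", "body": {"moves": [{"travel":[-25,2,-46],"turn":[0,0,0],"fingers":85},{"travel":[-25,2,-46],"turn":[0,0,0],"fingers":85},{"travel":[-25,2,-46],"turn":[0,0,0],"fingers":85},{"travel":[-25,2,-46],"turn":[0,0,0],"fingers":85},{"travel":[-25,2,-46],"turn":[0,0,0],"fingers":85},{"travel":[-22,2,-46],"turn":[0,0,0],"fingers":85},{"travel":[0,0,0],"turn":[0,0,0],"fingers":85}]}}

```text
clock: 1.52
tcp_pos: [0.5349, 0.1802, 0.3888]
tcp_rot: [0.554, -0.554, -0.437, 0.44]
force: [0.4, -0.1, -0.2]
opening: 0.085
```

```bash
python3 - <<'E'
from h import *
import cv2
s=env.get_state();print(go([.528,.190,.39],s), s["clock"],s["tcp_pos"],s["joint_positions"],s["tcp_rot"])
cv2.imwrite("pics/w1.png",env.capture("wrist")[:,:,::-1])
for p in ([.528,.19,.056],[.528,.19,.106],[.549,.286,.056]):print(proj("wrist",p,s))
E
```

```text
[ 7.90697077 -1.17571534  8.97328973] 1.525 [0.53491518 0.18024167 0.38882621] [ 0.17675442  0.28954946  0.02457929  1.30936426 -0.00184376  0.40834654] [ 0.55443603 -0.55440091 -0.43747241  0.44029332]
[329.1 168. ]
[330.5 181.8]
[431.8 166.4]
```

View pics/w1.png

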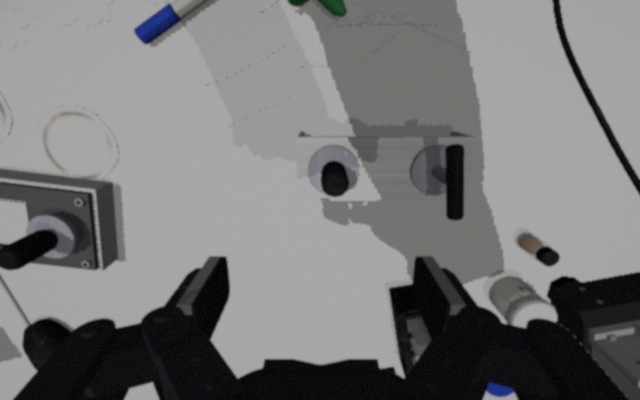

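Wrist view: round pin flange at (333,170) with its grip top at (335,178), T‑bar pin flange at (436,171), green pin at the top edge (320,4), well away.

```bash
python3 - <<'E'
from h import *
s=env.get_state()
print(ray("wrist",(333,170),.056,s),ray("wrist",(435,170.5),.056,s),ray("wrist",(335,179),.106,s))
import cv2
im=cv2.imread("pics/w1.png")
cv2.imwrite("pics/w1c.png",cv2.resize(im[130:230,290:490],None,fx=4,fy=4,interpolation=cv2.INTER_CUBIC))
E
```

```text
[0.5295 0.1943 0.056 ] [0.5523 0.2897 0.056 ] [0.5253 0.1951 0.106 ]
```

View pics/w1c.png

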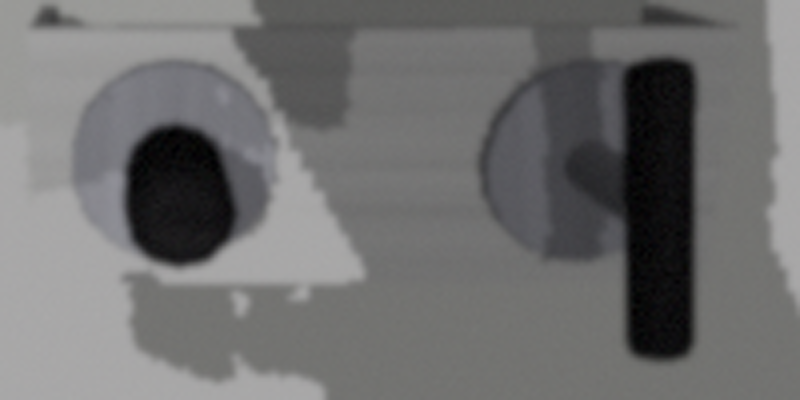

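```bash
python3 - <<'E'
from h import *
s=env.get_state()
print(ray("wrist",(335,182.5),.106,s),ray("wrist",(333.75,170.5),.056,s))
print(go([.528,.193,.31],s))
E
```

```text
[0.5282 0.1945 0.106 ] [0.5301 0.1949 0.056 ]
[10.39148232 79.0692427   8.02010502]
```

>>> {"method": "drive_tool", "body": {"moves": [{"travel":[10,30,8],"turn":[0,0,0],"fingers":85},{"travel":[0,30,0],"turn":[0,0,0],"fingers":85},{"travel":[0,18,0],"turn":[0,0,0],"fingers":85},{"travel":[0,0,0],"turn":[0,0,0],"fingers":85}]}}

```text
clock: 2.08
tcp_pos: [0.5245, 0.1956, 0.3098]
tcp_rot: [0.554, -0.553, -0.439, 0.441]
force: [-0.4, -0.3, 0.2]
opening: 0.0846
```

```bash
python3 - <<'E'
from h import *
import cv2
s=env.get_state();print(go([.5285,.193,.31],s), s["clock"],s["tcp_pos"],s["tcp_rot"])
cv2.imwrite("pics/w2.png",env.capture("wrist")[:,:,::-1])
for p in ([.5285,.193,.056],[.5285,.193,.106],[.5285,.193,.081]):print(proj("wrist",p,s))
E
```

```text
[-1.67023895 -0.21940472 -4.4444354 ] 2.075 [0.52454538 0.19562851 0.30979314] [ 0.55400513 -0.55294176 -0.43868051  0.44146702]
[318.  210.1]
[317.2 239.5]
[317.7 223.1]
```

View pics/w2.png

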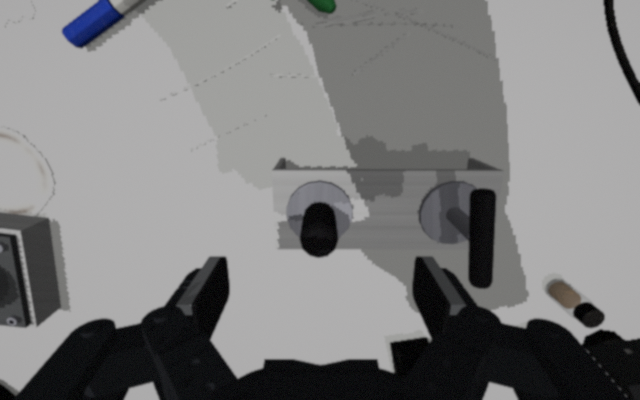

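Wrist: flange at (320,212), grip end at (318,238), both within 2 px of the prediction for (0.5285, 0.193). I'm descending now.

>>> {"method": "drive_tool", "body": {"moves": [{"travel":[-1,12,-4],"turn":[0,0,0],"fingers":85},{"travel":[0,20,0],"turn":[0,0,0],"fingers":85},{"travel":[0,20,0],"turn":[0,0,0],"fingers":85},{"travel":[0,18,0],"turn":[0,0,0],"fingers":85},{"travel":[0,0,0],"turn":[0,0,0],"fingers":85}], "newtons": 50}}

```text
clock: 2.75
tcp_pos: [0.5294, 0.1945, 0.241]
tcp_rot: [-0.553, 0.554, 0.441, -0.439]
force: [0.7, -0.0, -0.8]
opening: 0.0848
```

```bash
python3 - <<'E'
from h import *
import cv2
s=env.get_state();print(go([.5285,.1935,.239],s), s["clock"],s["tcp_pos"],s["force"])
cv2.imwrite("pics/w3.png",env.capture("wrist")[:,:,::-1])
print(proj("wrist",[.5285,.1935,.106],s),proj("wrist",[.5285,.1935,.056],s))
E
```

```text
[-1.12884821  1.95340186  0.64895031] 2.75 [0.5293786  0.1944539  0.24095687] [ 0.7441388  -0.0406767  -0.76826233]
[315.2 303.7] [316.6 244. ]
```

View pics/w3.png

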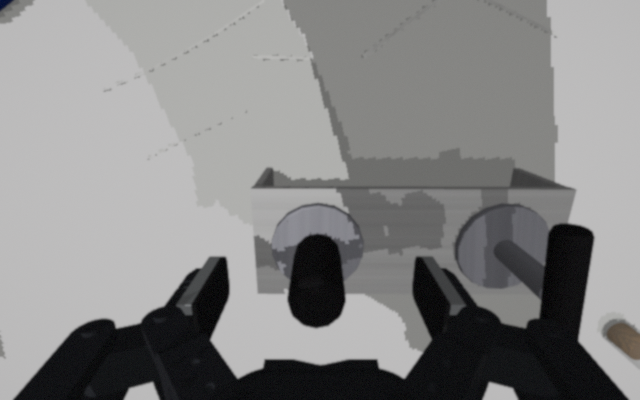

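The grip stands between the pads (317,300), pads at 228 and 415. The T‑bar is clear of the right finger. I'm closing.

>>> {"method": "drive_tool", "body": {"moves": [{"travel":[-1,1,0],"turn":[0,0,0],"fingers":20},{"travel":[0,0,0],"turn":[0,0,0],"fingers":15},{"travel":[0,0,0],"turn":[0,0,0],"fingers":15},{"travel":[0,0,0],"turn":[0,0,0],"fingers":15},{"travel":[0,0,0],"turn":[0,0,0],"fingers":15},{"travel":[0,0,0],"turn":[0,0,0],"fingers":15},{"travel":[0,0,0],"turn":[0,0,0],"fingers":15}], "newtons": 50}}

```text
clock: 3.68
tcp_pos: [0.5301, 0.1936, 0.2433]
tcp_rot: [-0.552, 0.555, 0.443, -0.438]
force: [-0.2, -0.4, -0.5]
opening: 0.023
```

```bash
python3 - <<'E'
from h import *
import cv2
s=env.get_state();print(s["clock"],s["tcp_pos"],s["force"],s["opening"])
cv2.imwrite("pics/w4.png",env.capture("wrist")[:,:,::-1])
E
```

```text
3.675 [0.53010208 0.193594   0.24329222] [-0.22699507 -0.36835854 -0.46820979] 0.02298792110898867
```

View pics/w4.png

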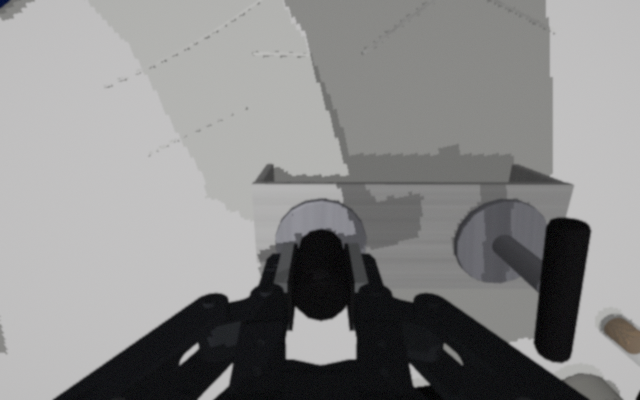

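Gripped at 23 mm opening, both pads on the grip. I'm lifting.

>>> {"method": "drive_tool", "body": {"moves": [{"travel":[0,-15,0],"turn":[0,0,0],"fingers":15},{"travel":[0,-25,0],"turn":[0,0,0],"fingers":15},{"travel":[0,-40,0],"turn":[0,0,0],"fingers":15},{"travel":[0,-40,0],"turn":[0,0,0],"fingers":15},{"travel":[0,-35,0],"turn":[0,0,0],"fingers":15},{"travel":[0,0,0],"turn":[0,0,0],"fingers":15}]}}

```text
clock: 4.47
tcp_pos: [0.5278, 0.1932, 0.4073]
tcp_rot: [-0.552, 0.555, 0.443, -0.437]
force: [-0.7, 0.7, -1.8]
opening: 0.0226
```

```bash
python3 - <<'E'
from h import *
import cv2
s=env.get_state();print(s["clock"],s["tcp_pos"],s["force"],s["opening"])
q=s["tcp_rot"];print(R.from_quat([q[1],q[2],q[3],q[0]]).as_matrix().round(4))
w=env.capture("wrist")[:,:,::-1];c=env.capture("scene")[:,:,::-1]
cv2.imwrite("pics/w5.png",w);cv2.imwrite("pics/s5.png",c)
print(go([.489,-.2235,.39],s))
E
```

```text
4.475 [0.52783169 0.19321884 0.40729397] [-0.70031439  0.67483191 -1.75361028] 0.022576568385995907
[[ 0.224   0.0093 -0.9745]
 [ 0.9746  0.0017  0.2241]
 [ 0.0037 -1.     -0.0087]]
[-414.8868101    16.23979279  -55.37850564]
```

View pics/w5.png

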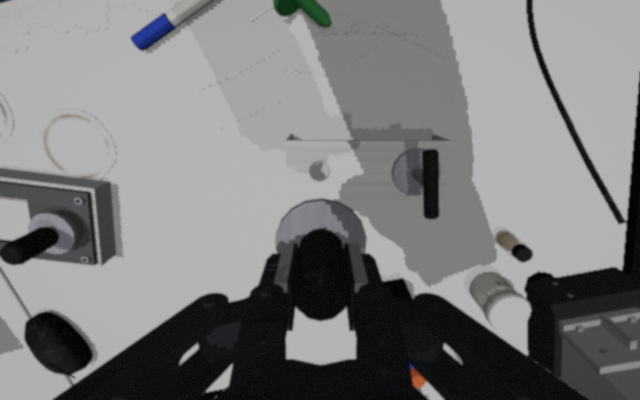

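View pics/s5.png

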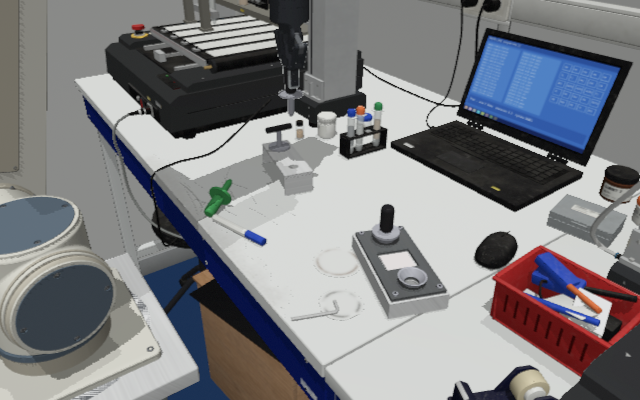

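The pin is held straight in the hand and the T‑bar is still in the rest. The green pin, which stood on its tip at the start, lies on its side at scene (218,198). The gripper never came within 0.15 m above it, and it already looked tipped at t=1.5 s. I'll leave it alone. Now I'm carrying the pin to the bush.

>>> {"method": "drive_tool", "body": {"moves": [{"travel":[-25,0,-3],"turn":[0,0,0],"fingers":15},{"travel":[-45,0,-6],"turn":[0,0,0],"fingers":15},{"travel":[-45,0,-6],"turn":[0,0,0],"fingers":15},{"travel":[-45,0,-6],"turn":[0,0,0],"fingers":15},{"travel":[-45,0,-6],"turn":[0,0,0],"fingers":15},{"travel":[-45,0,-6],"turn":[0,0,0],"fingers":15},{"travel":[-45,0,-6],"turn":[0,0,0],"fingers":15},{"travel":[-45,0,-6],"turn":[0,0,0],"fingers":15},{"travel":[-25,0,-4],"turn":[0,0,0],"fingers":15},{"travel":[0,0,0],"turn":[0,0,0],"fingers":15}]}}

```text
clock: 5.82
tcp_pos: [0.4903, -0.1841, 0.3896]
tcp_rot: [0.559, -0.547, -0.437, 0.445]
force: [-0.4, 0.5, -2.3]
opening: 0.0224
```

```bash
python3 - <<'E'
from h import *
s=env.get_state();print(s["clock"],s["tcp_pos"],s["force"],s["opening"],s["joint_positions"])
q=s["tcp_rot"];print(R.from_quat([q[1],q[2],q[3],q[0]]).as_matrix().round(4))
print(go([.489,-.2235,.37],s))
E
```

```text
5.825 [ 0.4903483  -0.18412717  0.38956342] [-0.36085933  0.51700836 -2.28966736] 0.022380615901979345 [-0.51866989  0.22628043 -0.06102052  1.30307628 -0.00356578 -0.29432915]
[[ 0.2225 -0.0188 -0.9748]
 [ 0.9749  0.0066  0.2224]
 [ 0.0023 -0.9998  0.0198]]
[-38.73050421  19.32462913  -7.82764618]
```

>>> {"method": "drive_tool", "body": {"moves": [{"travel":[-20,0,-4],"turn":[-0.02,0,0.002],"fingers":15},{"travel":[-19,5,-4],"turn":[0,0,0],"fingers":15},{"travel":[0,0,0],"turn":[0,0,0],"fingers":15}]}}

```text
clock: 6.2
tcp_pos: [0.4892, -0.2236, 0.3815]
tcp_rot: [0.555, -0.551, -0.441, 0.441]
force: [-0.1, 0.2, -1.2]
opening: 0.0227
```

```bash
python3 - <<'E'
from h import *
import cv2
s=env.get_state();print(s["clock"],s["tcp_pos"],s["force"],s["opening"])
q=s["tcp_rot"];print(R.from_quat([q[1],q[2],q[3],q[0]]).as_matrix().round(4))
print(go([.489,-.2235,.37],s))
w=env.capture("wrist")[:,:,::-1];c=env.capture("scene")[:,:,::-1];t=env.capture("top")[:,:,::-1]
cv2.imwrite("pics/w6.png",w);cv2.imwrite("pics/s6.png",c);cv2.imwrite("pics/t6.png",t)
print(proj("wrist",[.489,-.2235,.048],s))
E
```

```text
6.2 [ 0.48918727 -0.22358486  0.38152996] [-0.13393196  0.15606404 -1.22118131] 0.022707986328001587
[[ 0.2216 -0.0038 -0.9751]
 [ 0.9751  0.0038  0.2216]
 [ 0.0029 -1.      0.0045]]
[8.31204137e-03 1.15308231e+01 1.49036465e-01]
[318.9 177.3]
```

View pics/w6.png

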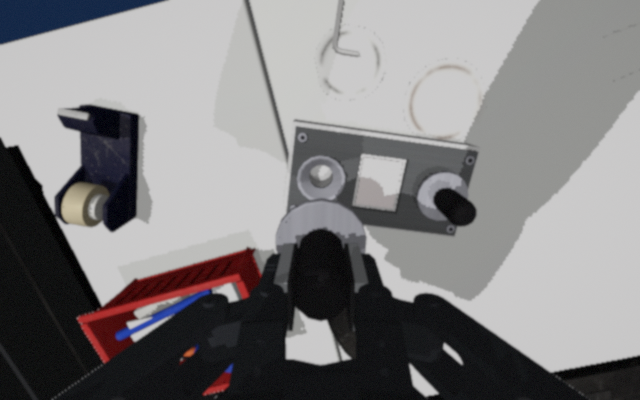

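View pics/s6.png

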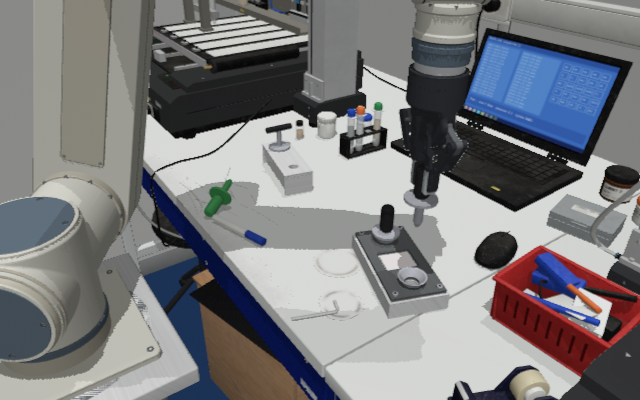

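View pics/t6.png

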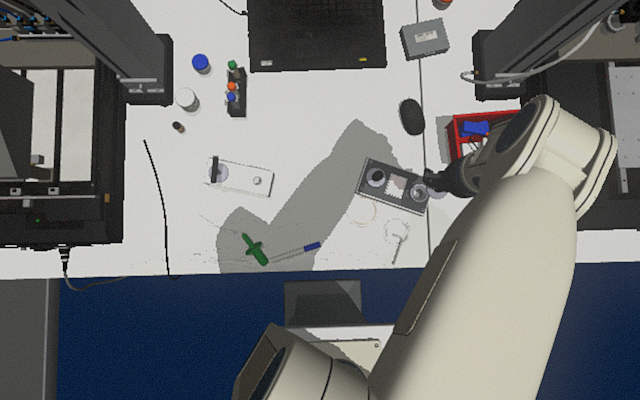

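```bash
python3 - <<'E'
from h import *
i=env.camera_info("wrist");K=i["K"];C=np.linalg.inv(i["tool_from_camera"])
def pt(p):
    u=K@(C@np.append(p,1))[:3];return (u[:2]/u[2]).round(1)
for z in(-.003,0,.003):
  print(z,[pt([x,.188,zz+z]) for x,zz in((-.025,0),(.025,0),(0,.025))],pt([0,.194,z+.025]))
s=env.get_state()
q=s["tcp_rot"];M=R.from_quat([q[1],q[2],q[3],q[0]]).as_matrix()
b=ray("wrist",(321.3,177.5),.048,s);print(b,M.T@(b-s["tcp_pos"]))
import cv2
im=cv2.imread("pics/w6.png")
cv2.imwrite("pics/w6c.png",cv2.resize(im[140:300,240:440],None,fx=4,fy=4,interpolation=cv2.INTER_CUBIC)[:600])
E
```

```text
-0.003 [array([273. , 248.6]), array([365.4, 248.6]), array([319.1, 205.1])] [319.2 201.3]
0 [array([272.8, 243.6]), array([365.6, 243.5]), array([319.1, 199.6])] [319.2 196. ]
0.003 [array([272.5, 238.5]), array([365.8, 238.5]), array([319.1, 194. ])] [319.2 190.6]
[ 0.4905 -0.2205  0.048 ] [ 0.00141051  0.33451927 -0.00177129]
```

View pics/w6c.png

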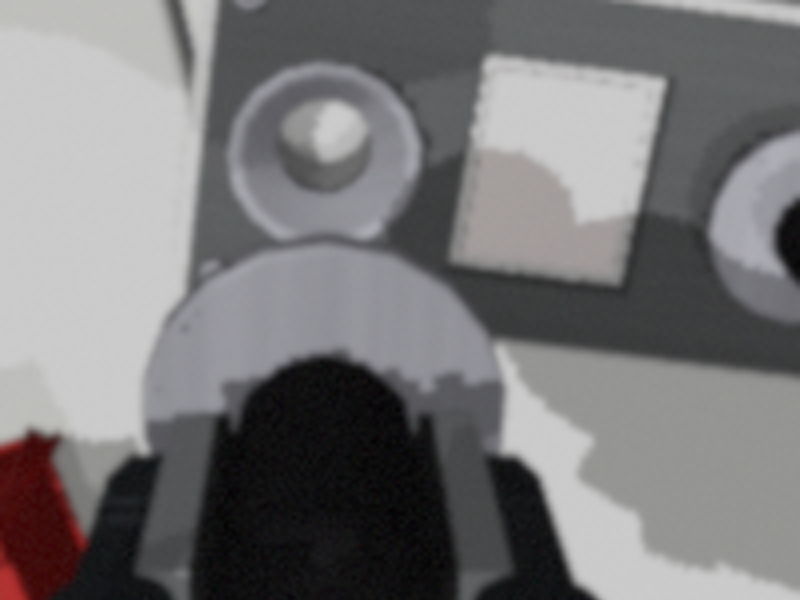

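Wrist crop: the bush mouth is at (321,178) and the held flange is centred at x=321 with its far edge at row 200. In tool axes the pin and bush agree to about 1 mm. I'm descending to just above the mouth.

>>> {"method": "drive_tool", "body": {"moves": [{"travel":[0,25,0],"turn":[0,0,0],"fingers":15},{"travel":[0,30,0],"turn":[0,0,0],"fingers":15},{"travel":[0,24,0],"turn":[0,0,0],"fingers":15},{"travel":[0,0,0],"turn":[0,0,0],"fingers":15}]}}

```text
clock: 6.85
tcp_pos: [0.4896, -0.2195, 0.3028]
tcp_rot: [0.553, -0.551, -0.443, 0.442]
force: [-0.6, -0.5, -1.9]
opening: 0.0221
```

```bash
python3 - <<'E'
from h import *
import cv2
s=env.get_state();print(s["clock"],s["tcp_pos"],s["force"],s["opening"])
q=s["tcp_rot"];M=R.from_quat([q[1],q[2],q[3],q[0]]).as_matrix();print(M.round(4))
w=env.capture("wrist")[:,:,::-1];c=env.capture("scene")[:,:,::-1]
a=cv2.resize(c[170:320,330:480],(500,500),interpolation=cv2.INTER_CUBIC)
cv2.imwrite("pics/s7.png",a);cv2.imwrite("pics/w7.png",w)
print(go([.489,-.2235,.245],s))
E
```

```text
6.85 [ 0.48958493 -0.21953925  0.30280483] [-0.6285464  -0.51456823 -1.94332657] 0.02214280954103312
[[ 2.173e-01 -8.000e-04 -9.761e-01]
 [ 9.761e-01  2.700e-03  2.173e-01]
 [ 2.500e-03 -1.000e+00  1.400e-03]]
[-4.13606276 57.79434043 -0.36815502]
```

View pics/s7.png

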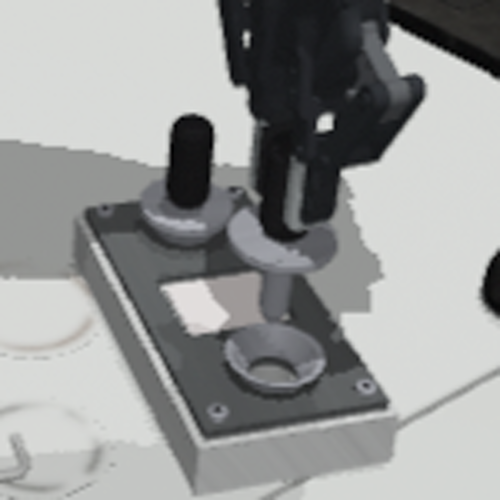

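View pics/w7.png

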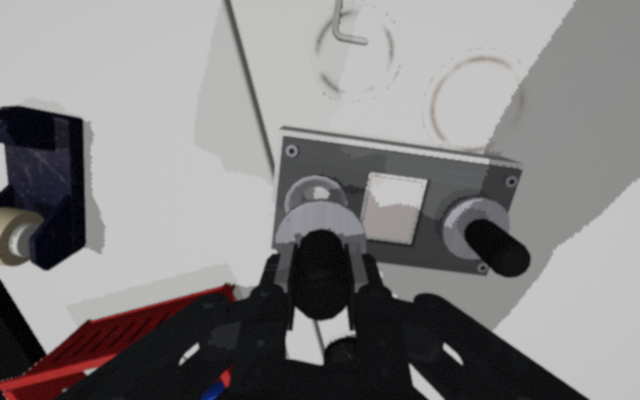

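```bash
python3 - <<'E'
from h import *
print("tip",ray("scene",(412.8,265),.065), "bush",ray("scene",(330+275*.3,170+355*.3),.048))
s=env.get_state();print("bush wrist",ray("wrist",(317,204),.048,s))
E
```

```text
tip [ 0.4925 -0.2191  0.065 ] bush [ 0.4883 -0.2253  0.048 ]
bush wrist [ 0.4918 -0.2221  0.048 ]
```

>>> {"method": "drive_tool", "body": {"moves": [{"travel":[-4,4,1],"turn":[0,0,0],"fingers":15},{"travel":[0,8,0],"turn":[0,0,0],"fingers":15},{"travel":[0,8,0],"turn":[0,0,0],"fingers":15},{"travel":[0,0,0],"turn":[0,0,0],"fingers":15}]}}

```text
clock: 7.45
tcp_pos: [0.4886, -0.2242, 0.2858]
tcp_rot: [-0.55, 0.553, 0.444, -0.441]
force: [-0.3, -0.9, -1.5]
opening: 0.0227
```

```bash
python3 - <<'E'
from h import *
import cv2
s=env.get_state();print(s["clock"],s["tcp_pos"],s["force"],s["opening"])
q=s["tcp_rot"];M=R.from_quat([q[1],q[2],q[3],q[0]]).as_matrix();print(M.round(4))
w=env.capture("wrist")[:,:,::-1];c=env.capture("scene")[:,:,::-1]
a=cv2.resize(c[170:320,330:480],(400,400),interpolation=cv2.INTER_CUBIC)
b=cv2.resize(w[150:310,240:400],(400,400),interpolation=cv2.INTER_CUBIC)
cv2.imwrite("pics/s8.png",np.hstack([a,b]))
print(go([.489,-.2235,.245],s))
E
```

```text
7.45 [ 0.48862394 -0.22415653  0.28575599] [-0.32734058 -0.94560155 -1.52767123] 0.02269888700979104
[[ 2.174e-01  5.300e-03 -9.761e-01]
 [ 9.761e-01 -1.400e-03  2.174e-01]
 [-2.000e-04 -1.000e+00 -5.500e-03]]
[7.28981968e-01 4.07564959e+01 2.15526219e-05]
```

View pics/s8.png

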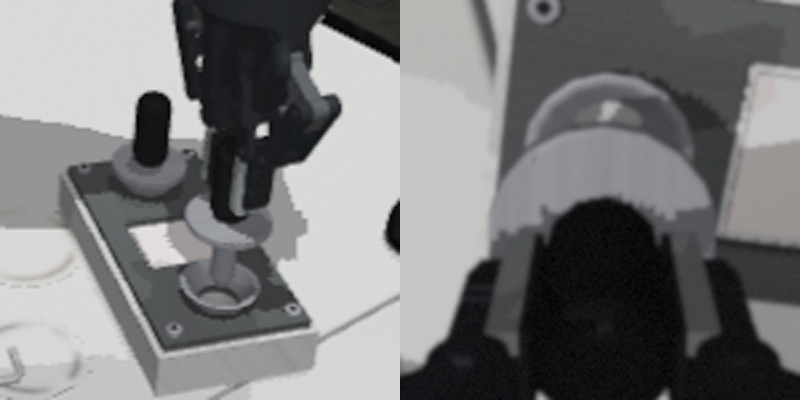

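The tip is entering the mouth, with the bush about 1.5 mm toward +x tool. I'll nudge it and continue slowly.

>>> {"method": "drive_tool", "body": {"moves": [{"travel":[1.5,4,1.5],"turn":[-0.005,0,0],"fingers":15},{"travel":[0,5,0],"turn":[0,0,0],"fingers":15},{"travel":[0,5,0],"turn":[0,0,0],"fingers":15}]}}

```text
clock: 7.92
tcp_pos: [0.4879, -0.2224, 0.272]
tcp_rot: [-0.548, 0.555, 0.445, -0.44]
force: [0.3, -0.0, -1.8]
opening: 0.0227
```

```bash
cat > look.py <<'E'
from h import *
import cv2,sys
s=env.get_state();print(s["clock"],s["tcp_pos"],s["force"],s["wrist_torque"],s["opening"])
q=s["tcp_rot"];M=R.from_quat([q[1],q[2],q[3],q[0]]).as_matrix();print(M[:,1].round(4))
w=env.capture("wrist")[:,:,::-1];c=env.capture("scene")[:,:,::-1]
a=cv2.resize(c[170:320,330:480],(400,400),interpolation=cv2.INTER_CUBIC)
b=cv2.resize(w[150:310,240:400],(400,400),interpolation=cv2.INTER_CUBIC)
cv2.imwrite(sys.argv[1],np.hstack([a,b]))
E
python3 look.py pics/s9.png
```

```text
7.925 [ 0.48788286 -0.22235752  0.27203055] [ 0.34054506 -0.01441914 -1.81259023] [ 0.04496171  0.04137194 -0.02302898] 0.022690018463640976
[ 0.0122 -0.0036 -0.9999]
```

View pics/s9.png

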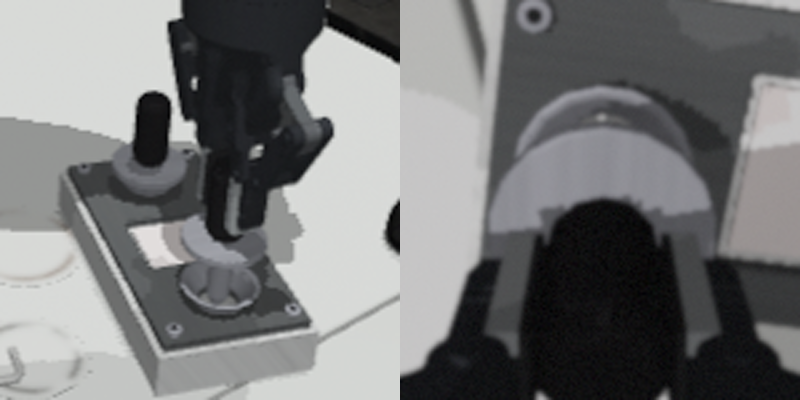

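The shaft is inside the throat with no force. My last turn had the wrong sign, so I'll correct the tilt while going on.

>>> {"method": "drive_tool", "body": {"moves": [{"travel":[0.5,3,-2],"turn":[0.012,0,-0.001],"fingers":15},{"travel":[0,5,0],"turn":[0,0,0],"fingers":15},{"travel":[0,5,0],"turn":[0,0,0],"fingers":15}]}}

```text
clock: 8.4
tcp_pos: [0.4902, -0.2224, 0.2582]
tcp_rot: [0.552, -0.551, -0.442, 0.442]
force: [0.8, 0.0, -1.3]
opening: 0.0225
```

```bash
python3 look.py pics/s10.png
```

```text
8.4 [ 0.49020898 -0.22238632  0.25818529] [ 0.79850595  0.03249745 -1.34452385] [-0.03774463  0.00746633  0.04305108] 0.022526838292548233
[-5.e-04  5.e-04 -1.e+00]
```

View pics/s10.png

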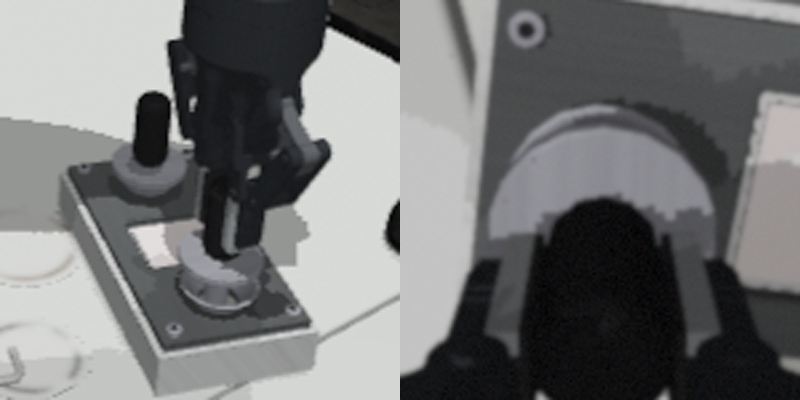

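Well inside, tilt zero, no contact force; about 17 mm left.

>>> {"method": "drive_tool", "body": {"moves": [{"travel":[0,5,0],"turn":[0,0,0],"fingers":15},{"travel":[0,5,0],"turn":[0,0,0],"fingers":15},{"travel":[0,4,0],"turn":[0,0,0],"fingers":15}]}}

```text
clock: 8.88
tcp_pos: [0.49, -0.2223, 0.2432]
tcp_rot: [0.552, -0.551, -0.442, 0.442]
force: [0.0, -0.0, -2.0]
opening: 0.0226
```

```bash
python3 look.py pics/s11.png
```

```text
8.875 [ 0.4900278  -0.22231546  0.24322586] [ 0.04073382 -0.01191103 -2.02547277] [ 0.03538151 -0.03275248  0.00963229] 0.022553618344380914
[-8.e-04  7.e-04 -1.e+00]
```

View pics/s11.png

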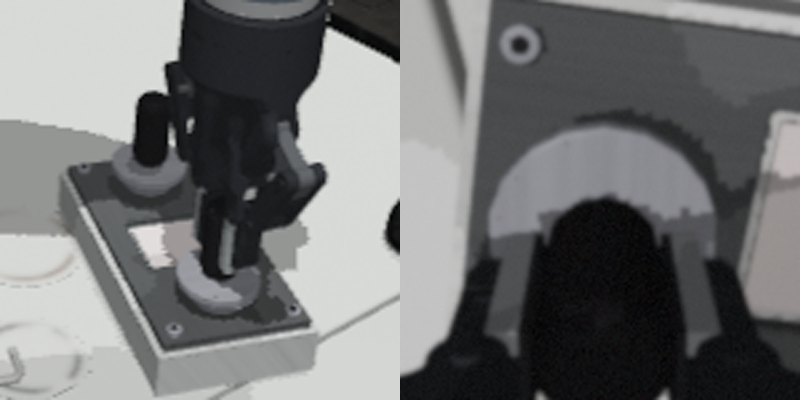

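Nearly home. 1–2 mm steps until contact.

>>> {"method": "drive_tool", "body": {"moves": [{"travel":[0,1.5,0],"turn":[0,0,0],"fingers":15},{"travel":[0,1.5,0],"turn":[0,0,0],"fingers":15}]}}

```text
clock: 9.22
tcp_pos: [0.4898, -0.2222, 0.2411]
tcp_rot: [0.552, -0.551, -0.442, 0.442]
force: [-7.9, 4.6, 21.7]
opening: 0.0228
```

Contact at 22 N with TCP z = 0.2411, where home was expected at 0.2413. I'll ease off slightly and open.

>>> {"method": "drive_tool", "body": {"moves": [{"travel":[0,-0.5,0],"turn":[0,0,0],"fingers":30},{"travel":[0,0,0],"turn":[0,0,0],"fingers":45},{"travel":[0,0,0],"turn":[0,0,0],"fingers":60},{"travel":[0,0,0],"turn":[0,0,0],"fingers":70},{"travel":[0,0,0],"turn":[0,0,0],"fingers":70},{"travel":[0,0,0],"turn":[0,0,0],"fingers":70}]}}

```text
clock: 9.98
tcp_pos: [0.4901, -0.2224, 0.2422]
tcp_rot: [-0.551, 0.552, 0.442, -0.442]
force: [0.4, -0.3, -0.2]
opening: 0.0698
```

```bash
python3 look.py pics/s12.png
```

```text
9.975 [ 0.49007355 -0.22241523  0.24222285] [ 0.3527814  -0.31230526 -0.22921014] [0.02185622 0.00645042 0.00498337] 0.06983284414404035
[ 6.e-04 -4.e-04 -1.e+00]
```

View pics/s12.png

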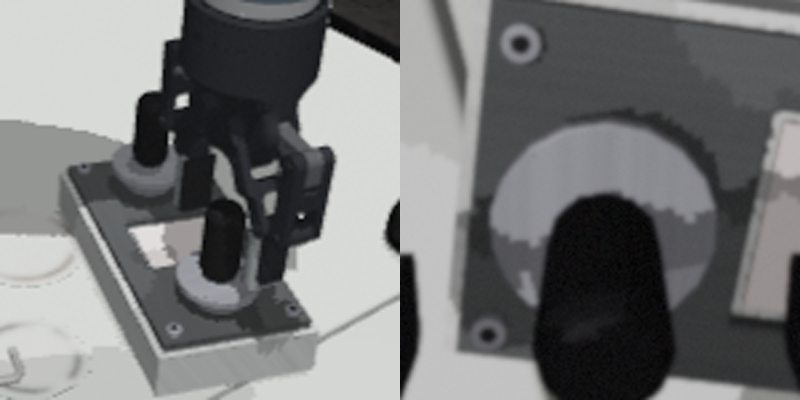

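The fingers are clear on both sides and the pin stands upright with its flange on the bush. I'm retreating.

>>> {"method": "drive_tool", "body": {"moves": [{"travel":[0,-15,0],"turn":[0,0,0],"fingers":70},{"travel":[0,-30,0],"turn":[0,0,0],"fingers":70},{"travel":[0,-40,0],"turn":[0,0,0],"fingers":70},{"travel":[0,-40,0],"turn":[0,0,0],"fingers":70},{"travel":[0,0,0],"turn":[0,0,0],"fingers":70}]}}

```text
clock: 10.7
tcp_pos: [0.4897, -0.2221, 0.3752]
tcp_rot: [-0.551, 0.553, 0.443, -0.442]
force: [-0.1, -0.4, -0.7]
opening: 0.0699
```

```bash
python3 look.py pics/s13.png; python3 - <<'E'
from h import *
import cv2
cv2.imwrite("pics/s14.png",env.capture("scene")[:,:,::-1])
t=env.capture("scene")
s=env.get_state()
print("home top pred",proj("scene",[.4888,-.2235,.104]),proj("scene",[.4888,-.2235,.054]))
E
```

```text
10.7 [ 0.48969933 -0.2221253   0.37520897] [-0.13918728 -0.40464162 -0.66035204] [-0.02049968  0.00618663  0.0239306 ] 0.06994389138770529
[ 0.0022 -0.0015 -1.    ]
home top pred [415.6 247.2] [412.3 272.8]
```

View pics/s13.png

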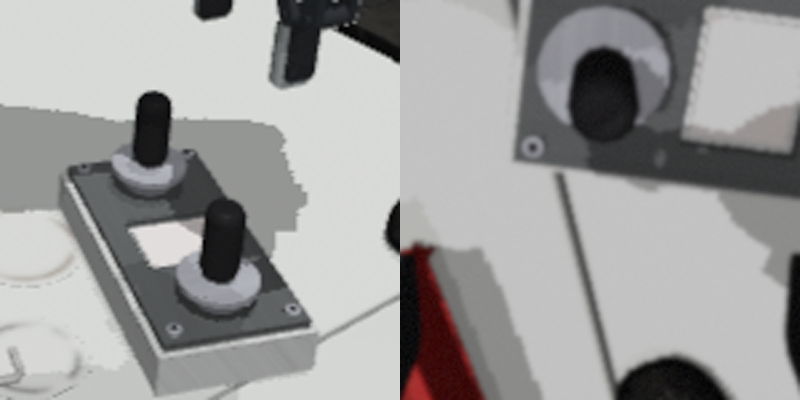

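View pics/s14.png

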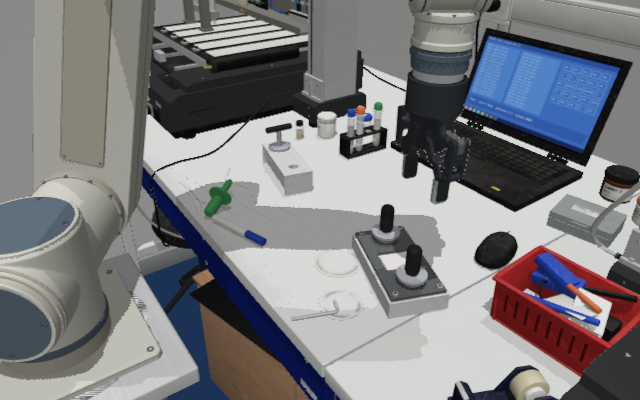

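The placed pin's grip top is at scene (414,248) and its flange at (412,275), against (416,247) and (412,273) predicted for home. It looks like its fixed neighbour, with the flange over the rim. I'm handing in.

```bash
python3 -c "
from workcell import env
print(env.close_job())"
```

```text
the job is handed in; nothing more can be done
None
```

The round-grip pin is in the open bush with its flange home on the rim. I released it, moved the gripper well clear, and handed the job in at about 11 s. The T-bar pin still stands in the rest.

**Last checks:**
- **Contact:** it came at about 22 N with TCP z at 0.2411 m; home was expected at 0.2413 m.
- **Final picture:** the pin is upright, and its grip top and flange are within about 3 px of the predicted home position.

**What went off:**
- **Green look-alike:** it stood on its tip in the first picture and was lying on its side later, though still on the bench. At 1.5 s it already looked tipped, and the gripper had stayed well above it until then, so I believe it fell on its own. I left it alone.
- **Tilt correction:** one small turn during the insertion had the wrong sign. I corrected it in the next move, with no contact force.
- **Bush position:** the cameras differed by 2–4 mm on where the bush is, so I relied mainly on the wrist view of pin and bush together, with the scene camera as a check.

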